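# Gauge the nozzle bushes and pull the rejects

### The job

Check the bores of the four brass bushes in the rack with the go gauge (the plug gauge with the green band): take them in turn from left to right, lowering the gauge into each without forcing it until its collar sits on the bush or it will go no further. Then put the gauge back in a free socket of its wooden block, stand every bush that stopped it upright in the red reject tray, and leave those it passed through in the rack. Disturb nothing else on the bench: the red-banded gauge, the bolt already in the tray and everything round about stay where they are.

Things in the scene. Friction and masses are not known exactly. Their poses are not given: they have to be found in the camera images.
- rack: aluminium plate 62 x 216 mm on two dark end blocks, fixed to the bench; top face 30 mm above the bench. Origin: centre of its underside. y runs along the row towards the left end, x across it away from the robot, z up.
- nest_1 (a point): centre of the left-hand hole of the rack as the robot sees it (nest 1 is at the rack's +y end), at the plate's top face. Through holes of 24 mm, 52 mm apart.
- nest_2 (a point): centre of the second hole of the rack as the robot sees it (nest 1 is at the rack's +y end), at the plate's top face. Through holes of 24 mm, 52 mm apart.
- nest_3 (a point): centre of the third hole of the rack as the robot sees it (nest 1 is at the rack's +y end), at the plate's top face. Through holes of 24 mm, 52 mm apart.
- nest_4 (a point): centre of the right-hand hole of the rack as the robot sees it (nest 1 is at the rack's +y end), at the plate's top face. Through holes of 24 mm, 52 mm apart.
- bush_a_centre (a point): brass bush, 36 mm tall, 140 g, one of four alike outside, in any nest. Bottom up: spigot d22 x 10 mm (in the nest, 1 mm play), flange d36 x 4 mm (rests on the plate), barrel d28 x 22 mm to grip. Bore d14 from the top, right through or only 15 to 22 mm deep, then d8: there the gauge stops dead. This point: on the axis, half-way up, 18 mm below the mouth; z up the axis.
- bush_b_centre (a point): brass bush, 36 mm tall, 140 g, one of four alike outside, in any nest. Bottom up: spigot d22 x 10 mm (in the nest, 1 mm play), flange d36 x 4 mm (rests on the plate), barrel d28 x 22 mm to grip. Bore d14 from the top, right through or only 15 to 22 mm deep, then d8: there the gauge stops dead. This point: on the axis, half-way up, 18 mm below the mouth; z up the axis.
- bush_c_centre (a point): brass bush, 36 mm tall, 140 g, one of four alike outside, in any nest. Bottom up: spigot d22 x 10 mm (in the nest, 1 mm play), flange d36 x 4 mm (rests on the plate), barrel d28 x 22 mm to grip. Bore d14 from the top, right through or only 15 to 22 mm deep, then d8: there the gauge stops dead. This point: on the axis, half-way up, 18 mm below the mouth; z up the axis.
- bush_d_centre (a point): brass bush, 36 mm tall, 140 g, one of four alike outside, in any nest. Bottom up: spigot d22 x 10 mm (in the nest, 1 mm play), flange d36 x 4 mm (rests on the plate), barrel d28 x 22 mm to grip. Bore d14 from the top, right through or only 15 to 22 mm deep, then d8: there the gauge stops dead. This point: on the axis, half-way up, 18 mm below the mouth; z up the axis.
- go_handle (a point): go plug gauge, steel, 100 mm long, 120 g, green band near the top of its dark handle. Bottom up: pin d12 x 40 mm, nose tapered to d8 over 3 mm; collar d24 x 4 mm; handle d16 x 56 mm. In a full bore it goes down until the collar rests on the bush. This point: on the axis, mid-handle, 72 mm above the tip, 28 mm below the top; z up the axis.
- go_tip (a point): centre of the go gauge's lower end; z up along the axis.
- nogo_handle (a point): a second gauge of the same outer shape (100 mm long, handle d16, thicker pin d15.5), with a red band; not needed, to be left in its socket. Same point, 72 mm above its tip.
- socket_1 (a point): centre of one of the two sockets (62 mm apart) of the gauges' fixed beech block, 124 x 62 x 44 mm, at its top face. Through hole d17. A gauge stands in it with its collar on the block, its tip then 40 mm below this point. Block's length along this point's x axis.
- socket_2 (a point): the other socket of the same block, 62 mm from socket_1 along its +x axis, the same in every way.
- reject_tray: low red tray, outside 110 (x) x 170 (y) x 20 mm, walls 4 mm, fixed. Origin: centre of its underside; inner floor 4 mm above the bench.
- bolt: steel bolt, 13 x 15 x 35 mm, standing on its head in the tray; stays there. Origin: centre of its underside.
- wash_bottle: white wash bottle with red cap and bent spout, 65 x 78 x 175 mm, standing. Origin: centre of its underside.
- amber_bottle: brown glass bottle with white cap, d56 x 114 mm, standing. Origin: centre of its underside.
- jar: white jar with black lid, d66 x 91 mm, standing. Origin: centre of its underside.
- vial_pale: glass vial with black cap, d27 x 56 mm, standing. Origin: centre of its underside.
- weight_small: small brass weight with a knob, d20 x 24 mm, standing. Origin: centre of its underside.
- weight_large: larger brass weight with a knob, d25 x 30 mm, standing. Origin: centre of its underside.
- tape: roll of pale tape lying flat, d72 x 19 mm. Origin: centre of its underside.
- gas_rig: air rig standing at the back left, fixed, always in the same place: foot plate 110 (x) x 230 (y) mm, pressure gauge, valve and upright cylinder above it, from 70 to 490 mm high. Origin: centre of its underside.

How it is judged (in metres and radians):
On the way, in this order (a step that is already met when the one before it is completed fails the run):
1. the green-banded gauge is lifted clear of its block (height (world z) of go_tip above 0.052 m), for 0.1 s.
2. the gauge is lowered in the left-hand bush, still in its nest, until its collar sits on the bush (to 3 mm) or its nose has come down on the narrow part (to 1.5 mm) (((horizontal distance between bush_a_centre and nest_1 below 0.01 m and horizontal distance between go_tip and bush_a_centre below 0.004 m and z of go_tip in the frame of bush_a_centre below -0.019 m) or (horizontal distance between bush_b_centre and nest_1 below 0.01 m and horizontal distance between go_tip and bush_b_centre below 0.004 m and z of go_tip in the frame of bush_b_centre below 0.0035 m) or (horizontal distance between bush_c_centre and nest_1 below 0.01 m and horizontal distance between go_tip and bush_c_centre below 0.004 m and z of go_tip in the frame of bush_c_centre below -0.019 m) or (horizontal distance between bush_d_centre and nest_1 below 0.01 m and horizontal distance between go_tip and bush_d_centre below 0.004 m and z of go_tip in the frame of bush_d_centre below -0.0015 m))), for 0.1 s.
3. the gauge is lowered in the second bush, still in its nest, until its collar sits on the bush (to 3 mm) or its nose has come down on the narrow part (to 1.5 mm) (((horizontal distance between bush_a_centre and nest_2 below 0.01 m and horizontal distance between go_tip and bush_a_centre below 0.004 m and z of go_tip in the frame of bush_a_centre below -0.019 m) or (horizontal distance between bush_b_centre and nest_2 below 0.01 m and horizontal distance between go_tip and bush_b_centre below 0.004 m and z of go_tip in the frame of bush_b_centre below 0.0035 m) or (horizontal distance between bush_c_centre and nest_2 below 0.01 m and horizontal distance between go_tip and bush_c_centre below 0.004 m and z of go_tip in the frame of bush_c_centre below -0.019 m) or (horizontal distance between bush_d_centre and nest_2 below 0.01 m and horizontal distance between go_tip and bush_d_centre below 0.004 m and z of go_tip in the frame of bush_d_centre below -0.0015 m))), for 0.1 s.
4. the gauge is lowered in the third bush, still in its nest, until its collar sits on the bush (to 3 mm) or its nose has come down on the narrow part (to 1.5 mm) (((horizontal distance between bush_a_centre and nest_3 below 0.01 m and horizontal distance between go_tip and bush_a_centre below 0.004 m and z of go_tip in the frame of bush_a_centre below -0.019 m) or (horizontal distance between bush_b_centre and nest_3 below 0.01 m and horizontal distance between go_tip and bush_b_centre below 0.004 m and z of go_tip in the frame of bush_b_centre below 0.0035 m) or (horizontal distance between bush_c_centre and nest_3 below 0.01 m and horizontal distance between go_tip and bush_c_centre below 0.004 m and z of go_tip in the frame of bush_c_centre below -0.019 m) or (horizontal distance between bush_d_centre and nest_3 below 0.01 m and horizontal distance between go_tip and bush_d_centre below 0.004 m and z of go_tip in the frame of bush_d_centre below -0.0015 m))), for 0.1 s.
5. the gauge is lowered in the right-hand bush, still in its nest, until its collar sits on the bush (to 3 mm) or its nose has come down on the narrow part (to 1.5 mm) (((horizontal distance between bush_a_centre and nest_4 below 0.01 m and horizontal distance between go_tip and bush_a_centre below 0.004 m and z of go_tip in the frame of bush_a_centre below -0.019 m) or (horizontal distance between bush_b_centre and nest_4 below 0.01 m and horizontal distance between go_tip and bush_b_centre below 0.004 m and z of go_tip in the frame of bush_b_centre below 0.0035 m) or (horizontal distance between bush_c_centre and nest_4 below 0.01 m and horizontal distance between go_tip and bush_c_centre below 0.004 m and z of go_tip in the frame of bush_c_centre below -0.019 m) or (horizontal distance between bush_d_centre and nest_4 below 0.01 m and horizontal distance between go_tip and bush_d_centre below 0.004 m and z of go_tip in the frame of bush_d_centre below -0.0015 m))), for 0.1 s.
At the end, for the whole second after the job is handed in: Bushes that stopped the gauge stand upright (7 deg) inside the red tray; the others sit in the rack (6 mm from a nest's centre, flange down to 3 mm); the go gauge stands in a socket (7 mm from centre, collar down to 4 mm, upright); all released and at rest ((horizontal distance between bush_a_centre and nest_1 below 0.006 m or horizontal distance between bush_a_centre and nest_2 below 0.006 m or horizontal distance between bush_a_centre and nest_3 below 0.006 m or horizontal distance between bush_a_centre and nest_4 below 0.006 m) and height (world z) of each of bush_a_centre, bush_c_centre below 0.041 m and angle between each of bush_a_centre, bush_c_centre, go_tip's own z axis and vertical below 0.1 rad and x of bush_b_centre in the frame of reject_tray between -0.045 and 0.045 m and y of bush_b_centre in the frame of reject_tray between -0.075 and 0.075 m and height (world z) of bush_b_centre between 0.019 and 0.027 m and angle between each of bush_b_centre, bush_d_centre's own z axis and vertical below 0.12 rad and (horizontal distance between bush_c_centre and nest_1 below 0.006 m or horizontal distance between bush_c_centre and nest_2 below 0.006 m or horizontal distance between bush_c_centre and nest_3 below 0.006 m or horizontal distance between bush_c_centre and nest_4 below 0.006 m) and x of bush_d_centre in the frame of reject_tray between -0.045 and 0.045 m and y of bush_d_centre in the frame of reject_tray between -0.075 and 0.075 m and height (world z) of bush_d_centre between 0.019 and 0.027 m and (horizontal distance between go_tip and socket_1 below 0.007 m or horizontal distance between go_tip and socket_2 below 0.007 m) and height (world z) of go_tip below 0.008 m and linear speed of each of go_gauge, bush_a, bush_b, bush_c, bush_d below 0.02 m/s); the robot touches nothing.
It fails at once if a bystander is moved by more than 25 mm (distance of any of wash_bottle, amber_bottle, jar, vial_pale, weight_small, weight_large, tape from where it was at the start of the episode above 0.025 m).
It fails at once if the bolt in the tray is moved by more than 20 mm or knocked over (distance of bolt from where it was at the start of the episode above 0.02 m or angle between bolt's own z axis and vertical above 0.7 rad).
It fails at once if the red-banded gauge is moved by more than 15 mm (distance of nogo_handle from where it was at the start of the episode above 0.015 m).
It fails at once if the gauge is forced: it presses on a bush with more than 80 N (contact force between go_gauge and bush_a above 80 N or contact force between go_gauge and bush_b above 80 N or contact force between go_gauge and bush_c above 80 N or contact force between go_gauge and bush_d above 80 N).
It also fails if it takes over 72 s, if anything falls off the work surface, if the arm or the gripper's body presses on something with over 40 N, if the wrist force passes 120 N, or if a joint passes its speed limit or range.

### The arm

A 6-joint arm with a two-finger parallel gripper is mounted at the origin on a cart in front of the work surface, level with it; the furniture and walls round the work are solid. World frame = base frame: x ahead of the robot, y to its left, z up, the work surface at z = 0. Lengths are in m, angles in degrees, forces in N, time in s.
With the tool pointing down it reaches from about 0.375 to 0.75 m from the base axis. Payload 9 kg.
Tool frame: the origin (TCP) lies where the fingers leave the gripper's body, on its centre line; the fingertips stand 73 mm ahead of it and the grasp point (between the pads) lies 54 mm ahead of it (robot.tip_reach is the distance from the TCP to the fingertips, in m); z points along the fingers, y is the line along which they close (so a half turn about z gives the same grasp; the last joint's range is limited). The gripper opens to 85 mm and grips with 20 to 120 N. Pads are 22 mm wide; open, the fingers measure 114 mm over their backs; the gripper's body (76 mm by 85 mm) begins 54 mm behind the grasp point. The pads swing forward as they close: fully open they stand 13 mm farther back than shut.
Start: joints at [-83.52, 5.964, 5.575, 89.605, 0, 77.527], TCP at [0.195, -0.567, 0.304] pointing down, gripper open.
Joint ranges: [-171.21, 171.21], [-48.23, 106.86], [-62.78, 66.21], [-105.2, 120.99], [-86.42, 89.51], [-180, 180]. Speed limits (degrees/s): [127.2, 127.2, 147.25, 180, 180, 180].

### API

Orientations are given as [roll, pitch, yaw] about the fixed x, y, z axes, in that order (R = Rz(yaw) Ry(pitch) Rx(roll)).
In Python, from plant import robot gives the robot as it stands. Calls block until the motion is done:
- robot.move_pose(position, orientation): joint-space move of the TCP to a pose.
- robot.line_to(position, vel=0.15, rotation=None, guard=None): straight line of the TCP; rotation=None keeps the orientation; vel is the mean speed in m/s. With guard (N) it stops when the force on the tool has changed by that much, and returns True; else False.
- robot.goto_joints(angles): joint-space move.
- robot.set_gripper(opening): finger opening in m; the grip force is fixed at half the most; returns when the fingers have stopped.
- robot.pause(seconds).
- robot.ik(position, orientation): joint angles nearest the present ones, or None.
- robot.observe(): the state.
- robot.grab_frame(name): name is "scene" or "top"; returns the picture (480x640x3 uint8, blue, green, red); there is no depth.
- robot.get_calibration(name): a dict with "vertical_fov" (degrees; the focal length in pixels is half the picture's height over the tangent of half this angle, whatever the lens; pixels are square), "cx", "cy" (the principal point, pixels), "rvec" (rotation vector, rad) and "tvec" (3), from world to camera coordinates, as OpenCV has them. Camera axes: x right, y down, z forward; pixel columns grow to the right and rows downward; lengths in m; the calibration is good to about 2 mm. A picture is of the moment at which its call begins. get_calibration takes no time and is no camera call.
A pose or a line that the arm cannot do raises robot.IKError and nothing moves.
- robot.job_done(): hands the job in; it is judged then, once.
The state is a dict: "time": time; "q": joint angles; "qvel": joint speeds; "joint_torque": joint torques, N m; "tool_pos": TCP position; "tcp_rot": TCP orientation; "ft_force": force on the tool from outside, world axes, zero at the start; "torque": the same for the moment, N m; "gripper_width": finger opening in m; "gripper_force": force on a finger pad.
Only numpy, scipy, OpenCV 4.12 (cv2) and the standard library are available. Lean on these libraries where they do the work, as an engineer would, in place of code of your own. Each camera call takes 0.05 s, during which the arm holds its last target. There are 200 camera calls.

## Working session

There is one attempt and no reset: what is moved stays moved. The work goes in short steps, each a Python script; the robot and the scene stay as the last script left them, time stands still between calls to the robot, and variables do not carry over. Pictures are saved under pics/ and viewed, at most 10 in all, crops included, and the job is handed in when it is done.

```bash
ls; mkdir -p pics; python3 - <<'E'
from plant import robot
import cv2
for n in("scene","top"):
    cv2.imwrite(f"pics/{n}0.png",robot.grab_frame(n)); print(n,robot.get_calibration(n))
print(robot.observe())
E
```

```text
pics
scene {'vertical_fov': 54.46163279257063, 'cx': 321.14932937758886, 'cy': 245.76316476514486, 'rvec': array([ 0.80594004, -2.49785167,  1.1546444 ]), 'tvec': array([0.52871049, 0.21041573, 0.87517852])}
top {'vertical_fov': 53.23570479928343, 'cx': 323.81392054163035, 'cy': 240.3494617928962, 'rvec': array([ 2.1741143 , -2.16905343,  0.11461904]), 'tvec': array([0.08104381, 0.59460215, 1.46986485])}
{'time': 0.1, 'q': array([-8.35217313e+01,  5.99555141e+00,  5.53348814e+00,  8.96067032e+01,
       -4.23457341e-04,  7.75278650e+01]), 'qvel': array([ 0.07006932, -0.06476936,  0.12722944, -0.0658054 ,  0.07842683,
       -0.04714161]), 'joint_torque': array([ 7.23791614e-03, -5.58203924e+01,  5.04722393e+01,  1.29922555e-02,
       -2.14954152e-04, -2.68519543e-06]), 'tool_pos': array([ 0.19484364, -0.56725408,  0.30321538]), 'tcp_rot': array([-1.79932765e+02, -1.44376619e-02,  1.89503955e+01]), 'ft_force': array([ 0.02200249, -0.31177482,  0.14371548]), 'torque': array([-0.00108594, -0.01741622, -0.00106634]), 'gripper_force': 0.0, 'gripper_width': 0.08547617626545466}
```

View pics/top0.png

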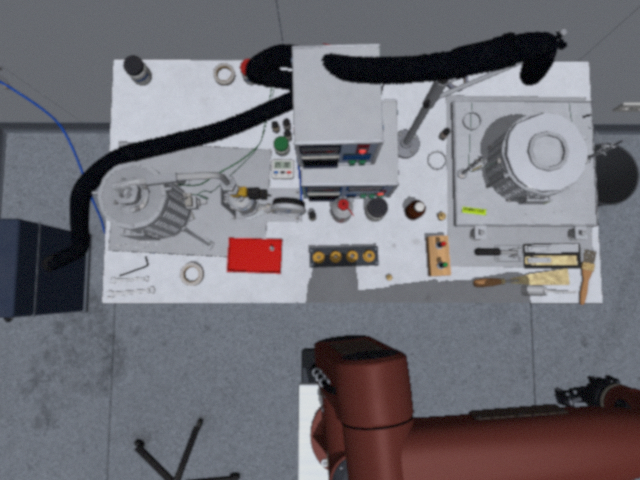

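View pics/scene0.png

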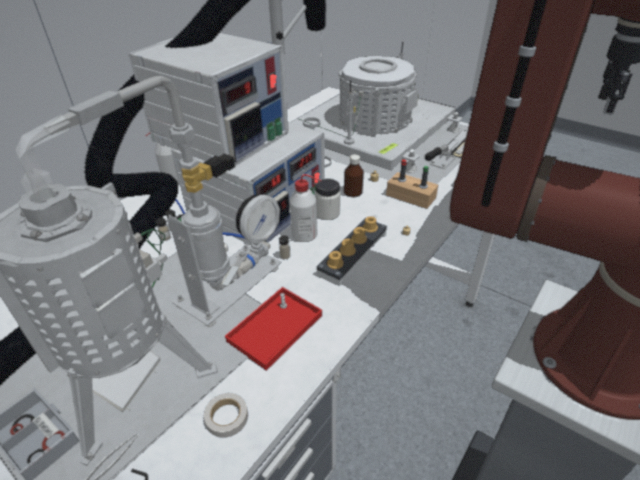

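Top view: red tray at about (255,255), rack with four bushes at (318–370,256), beech block at (438,254). Next I'll enlarge the work area and get masks.

```bash
cat > h.py <<'E'
import numpy as np, cv2
from plant import robot
def cam(n):
    c=robot.get_calibration(n); f=240/np.tan(np.radians(c["vertical_fov"]/2))
    R=cv2.Rodrigues(c["rvec"])[0]; return f,c["cx"],c["cy"],R,np.array(c["tvec"])
def ray(n,u,v):
    f,cx,cy,R,t=cam(n); d=R.T@np.array([(u-cx)/f,(v-cy)/f,1]); return -R.T@t,d
def onz(n,u,v,z):
    o,d=ray(n,u,v); return o+d*(z-o[2])/d[2]
def proj(n,p):
    f,cx,cy,R,t=cam(n); q=R@np.array(p)+t; return np.array([cx+f*q[0]/q[2],cy+f*q[1]/q[2]])
E
python3 - <<'E'
from h import *
t=cv2.imread("pics/top0.png"); s=cv2.imread("pics/scene0.png")
a=cv2.resize(t[225:285,220:460],(800,200),interpolation=cv2.INTER_CUBIC)
b=cv2.resize(s[150:290,300:460],(400,350),interpolation=cv2.INTER_CUBIC)
c=cv2.resize(s[280:370,220:330],(400,327),interpolation=cv2.INTER_CUBIC); c=cv2.copyMakeBorder(c,0,23,0,0,0)
cv2.imwrite("pics/crop1.png",np.vstack([a,np.hstack([b,c])]))
print("cams",[np.round(ray(n,320,240)[0],3) for n in("top","scene")])
h=cv2.cvtColor(t,cv2.COLOR_BGR2HSV)
def blobs(m,lo,hi,z,box,amin):
    u0,v0,u1,v1=box; k=np.zeros(m.shape[:2],np.uint8); k[v0:v1,u0:u1]=cv2.inRange(m,lo,hi)[v0:v1,u0:u1]
    cs,_=cv2.findContours(k,cv2.RETR_EXTERNAL,cv2.CHAIN_APPROX_NONE)
    for c in cs:
        if cv2.contourArea(c)<amin: continue
        r=cv2.minAreaRect(c); p=[onz("top",*q,z)[:2] for q in cv2.boxPoints(r)]
        print(np.round(r[0],1),np.round(r[1],1),"c",np.round(onz("top",*r[0],z)[:2],4),"corners",np.round(p,3).tolist())
print("tray");blobs(h,(0,120,60),(8,255,255),.02,(220,230,290,280),200)
print("bush");blobs(h,(12,100,60),(30,255,255),.05,(305,240,385,270),15)
print("block");blobs(h,(8,60,60),(25,255,255),.044,(420,225,460,285),40)
print("green");blobs(h,(40,60,30),(90,255,255),.095,(420,225,460,285),1)
print("red");blobs(h,(0,120,60),(8,255,255),.095,(420,225,460,285),1)
print("rack");blobs(h,(0,0,0),(180,255,110),.03,(305,240,385,272),200)
E
```

```text
cams [array([0.443, 0.089, 1.522]), array([0.104, 0.737, 0.732])]
tray
[254.4 255.2] [52.7 33.3] c [0.5481 0.3003] corners [[0.498, 0.383], [0.602, 0.383], [0.599, 0.217], [0.494, 0.218]]
bush
[335.1 256.3] [11.2 11.2] c [0.5431 0.0477] corners [[0.535, 0.071], [0.566, 0.055], [0.551, 0.025], [0.52, 0.04]]
[318.  256.5] [11. 12.] c [0.5423 0.1003] corners [[0.559, 0.119], [0.559, 0.082], [0.525, 0.082], [0.525, 0.119]]
[368.5 255.5] [11. 11.] c [ 0.5458 -0.0553] corners [[0.563, -0.038], [0.563, -0.072], [0.529, -0.072], [0.529, -0.038]]
[351.5 255.5] [11. 11.] c [ 0.5457 -0.0029] corners [[0.563, 0.014], [0.563, -0.02], [0.529, -0.02], [0.529, 0.014]]
block
[438.1 255.1] [39.9 21.6] c [ 0.5479 -0.2715] corners [[0.607, -0.235], [0.612, -0.302], [0.489, -0.308], [0.484, -0.241]]
green
[443.5 264.5] [3. 5.] c [ 0.5163 -0.2745] corners [[0.521, -0.267], [0.521, -0.282], [0.512, -0.282], [0.512, -0.267]]
red
[443. 243.] [4.2 4.2] c [ 0.5807 -0.2745] corners [[0.581, -0.265], [0.59, -0.275], [0.581, -0.283], [0.572, -0.274]]
rack
[343.1 256.8] [22.9 67.8] c [0.5429 0.0221] corners [[0.576, 0.129], [0.582, -0.083], [0.51, -0.084], [0.504, 0.127]]
```

View pics/crop1.png

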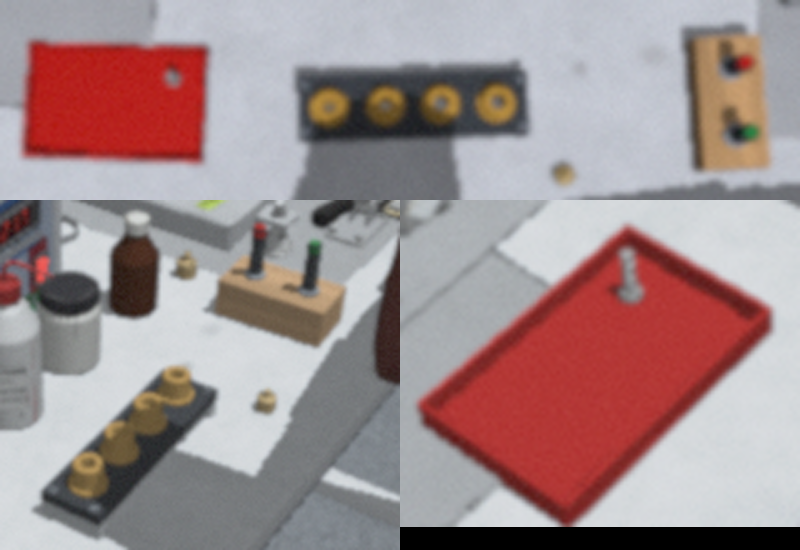

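Crop: four bushes in a row on the dark-edged rack, left to right. The green gauge stands in the block's near socket and the red one in the far socket. The bolt is near the tray's far right corner, about (272,248) in the top view. Next I'll check by triangulating the bands and bushes across the two views.

```bash
cat >> h.py <<'E'
def tri(u1,u2):
    A=[];b=[]
    (o1,d1),(o2,d2)=ray("top",*u1),ray("scene",*u2)
    k=np.linalg.lstsq(np.c_[d1,-d2],o2-o1,rcond=None)[0]
    p,q=o1+d1*k[0],o2+d2*k[1]; return (p+q)/2,np.linalg.norm(p-q)
def cents(img,lo,hi,box,amin):
    h=cv2.cvtColor(img,cv2.COLOR_BGR2HSV); u0,v0,u1,v1=box
    k=np.zeros(h.shape[:2],np.uint8); k[v0:v1,u0:u1]=cv2.inRange(h,lo,hi)[v0:v1,u0:u1]
    n,_,st,c=cv2.connectedComponentsWithStats(k)
    return [(c[i].round(2).tolist(),st[i].tolist()) for i in range(1,n) if st[i][4]>=amin]
E
python3 - <<'E'
from h import *
t=cv2.imread("pics/top0.png"); s=cv2.imread("pics/scene0.png")
G=((40,60,30),(90,255,255)); R=((0,120,60),(8,255,255))
for nm,c in(("green",G),("red",R)):
    a=cents(t,*c,(420,225,460,285),2); b=cents(s,*c,(380,150,440,200),2); print(nm,a,b)
    if a and b: print(tri(a[0][0],b[0][0]))
print("bush", cents(s,(12,100,60),(30,255,255),(310,200,390,280),15))
print("proj of bush tops", [proj("scene",p).round(1).tolist() for p in [(.5425,.1,.056),(.5435,.0477,.056),(.5447,-.0035,.056),(.546,-.0555,.056)]])
print("tip_reach",robot.tip_reach)
# block corners top face in scene
print("block px",[proj("scene",p).round(1).tolist() for p in [(.607,-.243,.044),(.61,-.305,.044),(.487,-.311,.044),(.484,-.249,.044)]])
cv2.imwrite("pics/crop2.png",np.hstack([cv2.resize(s[160:215,380:445],None,fx=6,fy=6,interpolation=cv2.INTER_CUBIC),cv2.resize(s[210:265,320:385],None,fx=6,fy=6,interpolation=cv2.INTER_CUBIC)]))
E
```

```text
green [([444.0, 264.29], [441, 263, 6, 4, 17])] [([425.43, 168.62], [424, 166, 4, 6, 21])]
(array([ 0.51683257, -0.27525508,  0.09782959]), np.float64(9.391822651440183e-05))
red [([443.0, 243.05], [440, 241, 6, 5, 20])] [([403.17, 161.92], [402, 160, 4, 5, 12])]
(array([ 0.5808084 , -0.27363571,  0.0974193 ]), np.float64(0.001015408336839734))
bush [([351.2, 243.29], [327, 217, 51, 52, 742])]
proj of bush tops [[335.2, 254.3], [348.0, 241.7], [359.7, 230.1], [370.9, 219.0]]
tip_reach 0.0726
block px [[387.5, 181.1], [397.6, 171.0], [438.9, 183.6], [429.6, 194.5]]
```

View pics/crop2.png

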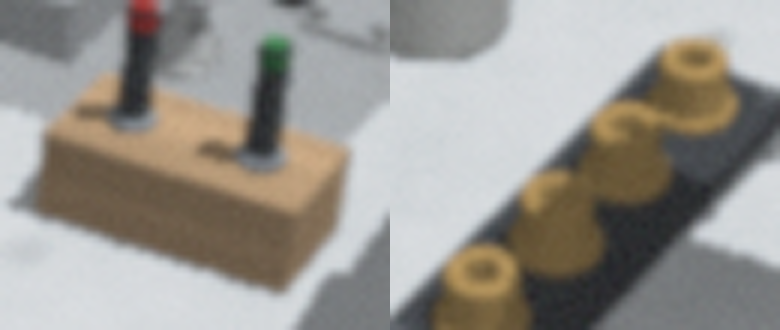

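Green axis at (0.517,-0.275), band height 0.098, which agrees with the 104 mm gauge top. The mouths of bushes 1 and 4 sit within about 1 px of prediction, at (335,255) and (370,219.5). I'll pick the gauge now.

```bash
cat >> h.py <<'E'
def st(msg=""):
    o=robot.observe(); print(msg,"t",round(o["time"],2),"p",o["tool_pos"].round(4),"rpy",o["tcp_rot"].round(2),"q",o["q"].round(0),"F",o["ft_force"].round(1),"w",round(o["gripper_width"],4),"gf",round(o["gripper_force"],1)); return o
YAW=180
E
python3 - <<'E'
from h import *
gx,gy=.5168,-.2752
for y in (180,0): print(y,robot.ik([gx,gy,.25],[180,0,y]))
robot.move_pose([gx,gy,.22],[180,0,YAW]); st("hover")
robot.set_gripper(.05)
print(robot.line_to([gx,gy,.132],vel=.12,guard=8)); st("down")
robot.set_gripper(.0); st("grip")
robot.line_to([gx,gy,.132+.075],vel=.12); st("lift")
cv2.imwrite("pics/s1.png",robot.grab_frame("scene"))
E
```

```text
180 [-40.82380807   3.19372268  -2.9292092   83.87706813   0.
 -40.82380807]
0 [-40.82380807   3.19372268  -2.9292092   83.87706813   0.
 139.17619193]
hover t 1.89 p [ 0.5166 -0.2757  0.2201] rpy [-179.99    0.    179.91] q [-41.   3.  -6.  81.  -0. -41.] F [ 0.4 -0.8 -0.7] w 0.0853 gf 0.0
False
down t 3.22 p [ 0.5172 -0.2755  0.1329] rpy [-1.7995e+02  5.0000e-02 -1.8000e+02] q [-41.   6. -12.  72.   0. -41.] F [0.9 0.3 0.2] w 0.0498 gf 0.0
grip t 3.62 p [ 0.5171 -0.2756  0.1328] rpy [-1.7995e+02  6.0000e-02  1.8000e+02] q [-41.   6. -12.  72.  -0. -41.] F [-0.4 -0.1  5.1] w 0.0143 gf 58.3
lift t 4.4 p [ 0.5165 -0.2749  0.2059] rpy [ 1.7994e+02 -6.0000e-02 -1.8000e+02] q [-41.   4.  -7.  79.   0. -41.] F [-0.5  0.7 -1.4] w 0.0145 gf 59.0
```

```bash
python3 - <<'E'
from h import *
robot.move_pose([.5425,.100,.206],[180,0,YAW]); robot.pause(.2); o=st("hover1")
s=robot.grab_frame("scene"); cv2.imwrite("pics/s2.png",s)
p=o["tool_pos"]; print("expected tip px",proj("scene",[p[0],p[1],p[2]-.129]),"collar low",proj("scene",[p[0],p[1],p[2]-.089]))
print("bush1 mouth px",proj("scene",[.5425,.1,.056]), "px per 1mm x,y",proj("scene",[.5435,.1,.056])-proj("scene",[.5425,.1,.056]),proj("scene",[.5425,.101,.056])-proj("scene",[.5425,.1,.056]))
cv2.imwrite("pics/crop3.png",cv2.resize(s[200:275,295:385],None,fx=8,fy=8,interpolation=cv2.INTER_CUBIC))
E
```

```text
hover1 t 6.05 p [0.5427 0.099  0.206 ] rpy [-180.     -0.    179.91] q [ -3.  -2. -13.  79.  -0.  -3.] F [ 0.9 -0.4 -1.8] w 0.0148 gf 59.0
expected tip px [335.39000978 246.72707968] collar low [335.50221935 232.31232882]
bush1 mouth px [335.17373716 254.27214401] px per 1mm x,y [-0.37307231 -0.17253942] [-0.25969699  0.24456394]
```

View pics/crop3.png

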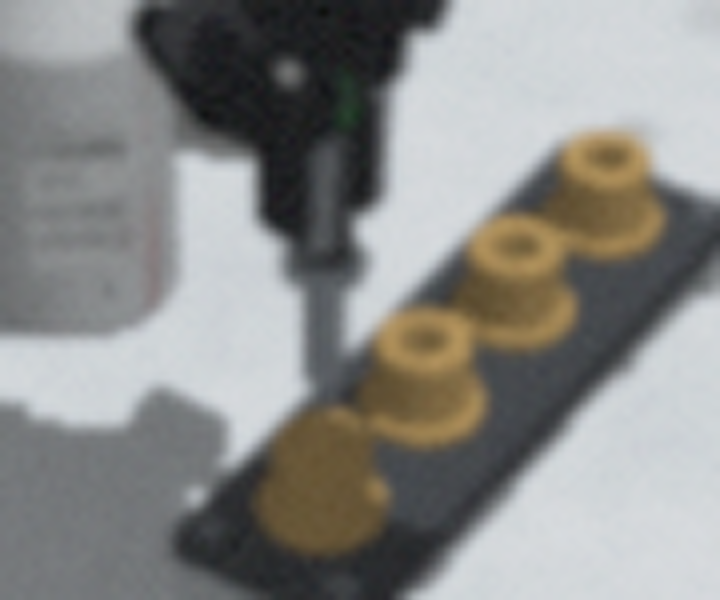

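The pin's centreline (column ≈334.8) lines up with bush 1's axis (334.8), and the other mouths are within 0.5 px of prediction. Inserting with a force guard.

```bash
cat >> h.py <<'E'
OFF=.129
def probe(x,y,zhi=.206):
    robot.line_to([x,y,.195],vel=.1)
    for dx,dy in [(0,0),(.002,0),(-.002,0),(0,.002),(0,-.002),(.0028,.0028),(-.0028,-.0028),(.0028,-.0028),(-.0028,.0028)]:
        hit=robot.line_to([x+dx,y+dy,.140],vel=.045,guard=10)
        robot.pause(.15); o=st(f"hit={hit} d=({dx},{dy})"); tip=o["tool_pos"][2]-OFF; print(" tip z %.4f"%tip)
        if tip<.0485: break
        robot.line_to([x+dx,y+dy,.190],vel=.1)
    return tip
E
python3 - <<'E'
from h import *
probe(.5425,.100)
E
```

```text
hit=True d=(0,0) t 7.21 p [0.543  0.0998 0.1688] rpy [-1.7997e+02  9.0000e-02  1.7999e+02] q [ -3.  -1. -16.  75.  -0.  -3.] F [ 0.5 -1.   6.5] w 0.0141 gf 60.1
 tip z 0.0398
```

Bush 1 stopped the gauge 16 mm down, so it's a reject. On to bushes 2–4.

```bash
python3 - <<'E'
from h import *
x,y=.5425,.100
for nx,ny in [(.5437,.048),(.5449,-.004),(.5461,-.056)]:
    o=robot.observe()["tool_pos"]
    robot.line_to([o[0],o[1],.195],vel=.12)
    if probe(nx,ny)>.0485: print("FAILED"); break
E
```

```text
hit=True d=(0,0) t 9.16 p [0.5442 0.0478 0.1638] rpy [-1.7994e+02  8.0000e-02  1.7999e+02] q [ -9.  -2. -17.  75.  -0.  -9.] F [-0.5 -0.5  6.9] w 0.0144 gf 60.1
 tip z 0.0348
hit=True d=(0,0) t 11.42 p [ 0.5452 -0.0042  0.1448] rpy [-1.7992e+02  1.0000e-02  1.7998e+02] q [-14.  -2. -19.  73.  -0. -14.] F [-0.3 -0.5  6.2] w 0.0142 gf 59.7
 tip z 0.0158
hit=True d=(0,0) t 13.83 p [ 0.5465 -0.0563  0.1449] rpy [-1.7989e+02  1.0000e-02  1.7996e+02] q [-19.  -1. -18.  73.  -0. -19.] F [0.3 0.  6.6] w 0.0146 gf 59.7
 tip z 0.0159
```

Depths: bush 1 16 mm and bush 2 21 mm (stopped), bushes 3 and 4 collar down (pass). Returning the gauge to its socket.

```bash
python3 - <<'E'
from h import *
o=robot.observe()["tool_pos"]
robot.line_to([o[0],o[1],.195],vel=.12)
robot.line_to([.5170,-.2755,.197],vel=.15)
robot.line_to([.5170,-.2755,.19],vel=.05)
hit=robot.line_to([.5170,-.2755,.131],vel=.06,guard=8); o=st(f"in {hit}")
if o["tool_pos"][2]<.136:
    robot.set_gripper(.045); p=o["tool_pos"]; robot.line_to([p[0],p[1],.23],vel=.15); st("released")
    robot.move_pose([.5428,.0998,.19],[180,0,90]); st("over bush1")
s=robot.grab_frame("scene"); cv2.imwrite("pics/s3.png",s)
a=s[150:215,370:450]; b=s[200:265,305:385]
cv2.imwrite("pics/crop4.png",np.hstack([cv2.resize(i,(400,325),interpolation=cv2.INTER_CUBIC) for i in(a,b)]))
print("bolt",onz("top",271.9-.35,248.1-.35,.02))
E
```

```text
in True t 17.22 p [ 0.5167 -0.2755  0.1329] rpy [-1.7990e+02 -8.0000e-02  1.7995e+02] q [-41.   6. -12.  72.  -0. -41.] F [0.5 1.3 5. ] w 0.0143 gf 59.6
released t 18.42 p [ 0.5164 -0.2753  0.2289] rpy [179.98  -0.22 179.94] q [-41.   4.  -5.  82.  -0. -41.] F [-0.8 -0.1 -0.1] w 0.0446 gf 0.0
over bush1 t 20.34 p [0.5429 0.0994 0.1898] rpy [-1.7999e+02  1.0000e-02  9.0000e+01] q [ -3.  -2. -14.  78.  -0.  87.] F [-0.   0.6 -0. ] w 0.0455 gf 0.0
bolt [0.57159339 0.24676089 0.02      ]
```

View pics/crop4.png

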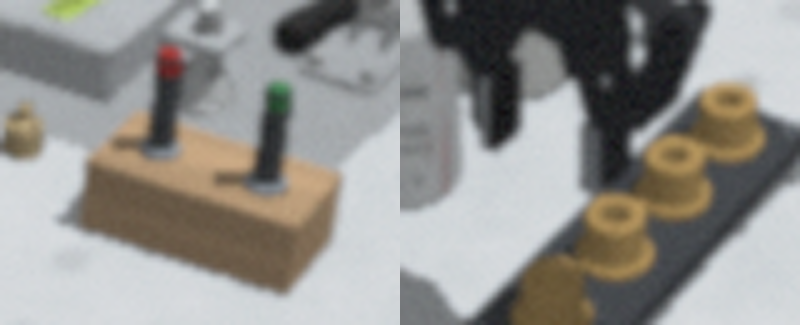

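The green gauge is seated upright in its socket (band at about (425,169)), the red one is undisturbed, and the fingers stand over bush 1. Picking bush 1 and placing it in the tray.

```bash
cat >> h.py <<'E'
def bush(x,y,tx,ty):
    robot.line_to([x,y,.130],vel=.15)
    hit=robot.line_to([x,y,.108],vel=.06,guard=6); st(f"at bush {hit}")
    if hit: return False
    z0=robot.observe()["tool_pos"][2]
    robot.set_gripper(0); o=st("grip")
    if o["gripper_width"]<.02: return False
    robot.line_to([x,y,.168],vel=.1)
    robot.line_to([tx,ty,.165],vel=.15); robot.pause(.1); st("over tray")
    robot.line_to([tx,ty,.105],vel=.12)
    hit=robot.line_to([tx,ty,z0-.019],vel=.04,guard=7); o=st(f"placed {hit}, expect z {z0-.016:.4f}")
    robot.set_gripper(.045); p=o["tool_pos"]; robot.line_to([p[0],p[1],.17],vel=.12); st("up")
    return True
E
python3 - <<'E'
from h import *
print(bush(.5428,.0998,.545,.340))
s=robot.grab_frame("scene"); cv2.imwrite("pics/s4.png",s)
cv2.imwrite("pics/crop5.png",cv2.resize(s[220:370,210:390],(720,600),interpolation=cv2.INTER_CUBIC))
E
```

```text
at bush False t 21.46 p [0.5426 0.0998 0.1077] rpy [-179.96   -0.     90.  ] q [ -3.   1. -20.  69.  -0.  87.] F [-0.4 -0.   0.2] w 0.0448 gf 0.0
grip t 21.76 p [0.5432 0.0998 0.1086] rpy [179.94   0.    90.  ] q [ -3.   1. -20.  69.   0.  87.] F [-0.9  0.1  3.5] w 0.0265 gf 59.4
over tray t 24.36 p [0.5452 0.3394 0.1651] rpy [180.     0.    89.95] q [ 20.  14.   0.  76.  -0. 110.] F [ 0.2  0.2 -1.2] w 0.0263 gf 59.3
placed True, expect z 0.0917 t 25.38 p [0.5457 0.3403 0.0926] rpy [ 1.7989e+02 -5.0000e-02  9.0000e+01] q [ 20.  17.  -4.  69.   0. 110.] F [-0.8  0.2  5.6] w 0.0266 gf 59.9
up t 26.5 p [0.5454 0.3402 0.1691] rpy [-1.7995e+02  2.0000e-02  9.0000e+01] q [ 20.  14.   1.  77.  -0. 110.] F [ 0.2 -0.5 -0.4] w 0.0448 gf 0.0
True
```

View pics/crop5.png

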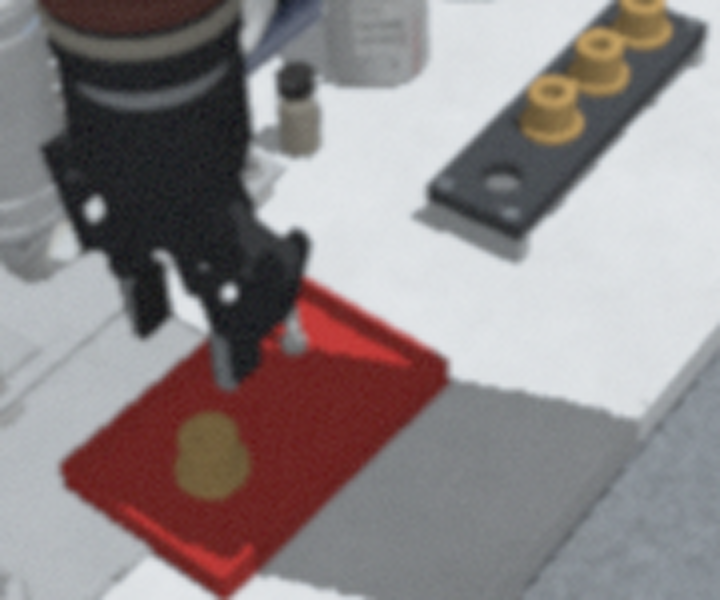

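Bush 1 stands upright in the tray, at about (262,334) in the full picture, and nest 1 is empty. Now bush 2.

```bash
python3 - <<'E'
from h import *
robot.line_to([.5442,.0478,.165],vel=.18)
print(bush(.5442,.0478,.540,.287))
robot.line_to([.50,.15,.30],vel=.2)
s=robot.grab_frame("scene"); t=robot.grab_frame("top"); st()
a=cv2.resize(s[150:350,220:450],(690,600),interpolation=cv2.INTER_CUBIC)
cv2.imwrite("pics/crop6.png",a)
E
```

```text
at bush False t 29.23 p [0.544  0.0478 0.1078] rpy [-1.7998e+02 -1.0000e-02  9.0000e+01] q [ -9.   0. -21.  69.   0.  81.] F [-0.7 -0.9  0.3] w 0.0451 gf 0.0
grip t 29.52 p [0.5446 0.0477 0.1087] rpy [1.7993e+02 1.0000e-02 9.0000e+01] q [ -9.   0. -21.  69.   0.  81.] F [-0.1 -0.1  4.9] w 0.0262 gf 59.5
over tray t 32.12 p [0.5402 0.2864 0.1651] rpy [179.99   0.    89.95] q [ 16.   9.  -6.  75.  -0. 106.] F [ 0.   0.1 -0.7] w 0.0264 gf 59.4
placed True, expect z 0.0918 t 33.14 p [0.5407 0.2873 0.0927] rpy [ 1.7988e+02 -3.0000e-02  9.0000e+01] q [ 16.  12. -10.  68.   0. 106.] F [-0.9 -0.1  5.6] w 0.0266 gf 60.1
up t 34.26 p [0.5404 0.2872 0.1691] rpy [-1.7995e+02  1.0000e-02  9.0000e+01] q [ 16.   9.  -5.  76.   0. 106.] F [-0.6 -0.2 -1.1] w 0.045 gf 0.0
True
 t 35.48 p [0.4998 0.1506 0.2988] rpy [-1.7991e+02 -1.0000e-02  9.0050e+01] q [ 2. -8. -8. 89.  0. 92.] F [ 1.1 -0.2  0.4] w 0.0454 gf 0.0
```

View pics/crop6.png

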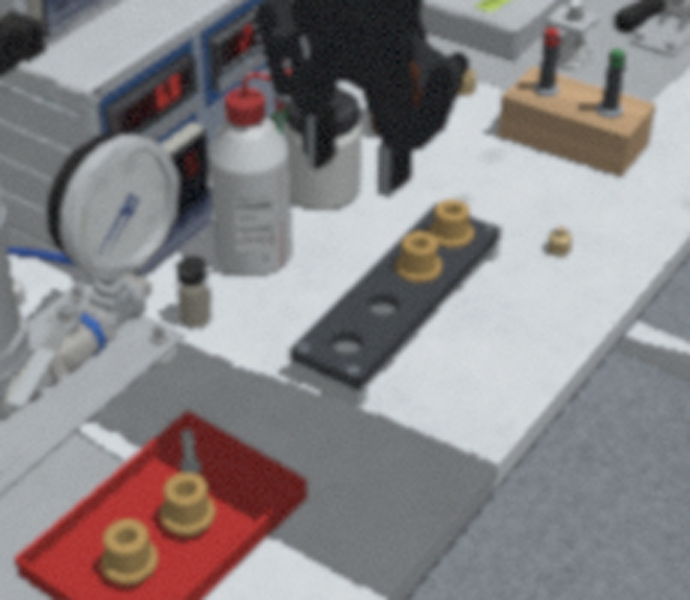

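Both rejects stand upright in the tray, at about (262,334) and (282,317). The bolt is standing, bushes 3 and 4 are seated in the rack, and both gauges are in the block. Handing in.

```bash
python3 -c "
from plant import robot
print(robot.job_done())"
```

```text
the job is handed in; nothing more can be done
None
```

I checked all four bushes left to right and handed the job in at about 35 s: 1 and 2 stopped the gauge (16 and 21 mm down) and now stand upright in the red tray, 3 and 4 passed and stay in the rack, and the go gauge is back in its socket; the final picture showed nothing else disturbed, but no verdict came back.

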